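# Third hand at the drill stand

### The job

Someone is about to drill the router's plywood wall board. Keeping it flat on the desk, slide the board under the drill stand so that the red dot is straight beneath the tip of the bit and the board's edge lies flush against the orange sprung stop, and press the stop in, without shoving it to its end, until its black pointer stands in the green part of the scale. Finish while still holding the board there, steadily, with the fingers; leave the other things on the desk alone.

Things in the scene. Friction and masses are not known exactly. Their poses are not given: they have to be found in the camera images.
- cleat (a point): Centre of the dark wooden cleat (block) glued on the board, to be gripped: 30 mm along x, 40 mm along y, 15 to 55 mm above the desk (this point at 35 mm). Axes are the board's: z up, x towards the board's leading edge, 135 mm ahead of this point; the trailing edge is 30 mm behind it; the board reaches 55 mm to either side in y.
- red_dot (a point): Centre of the red dot, 12 mm across, on the board's top, 15 mm above the desk. Axes as cleat; it lies 90 mm ahead in x and 20 mm to the left (+y) of the cleat's centre, 45 mm from the leading edge. The small black spot 50 mm to its right (-y) is a hole already drilled, not to be used.
- bit_tip (a point): Tip of the thin bit of the blue drill, 65 mm above the desk. Axes are the stand's: z up, x from the bit towards the stop and column, the way the stop is pushed in. The stand is fixed, elsewhere each time. Over the tip, chuck (radius 13 mm) from 105 mm and drill body (radius 25 mm) from 135 mm above the desk, to 270 mm; an arm runs in +x to the column (310 mm tall), 165 mm away.
- stop_face (a point): Centre of the flat front face (looking to -x) of the orange sprung stop, a bar 150 mm wide in y, 4 to 32 mm above the desk. Axes as bit_tip. Untouched, it lies 37 mm beyond the bit tip in x, at the same y; pressed, it slides in +x. With the red dot under the bit and the edge flush, it is pressed in by 8 mm.
- stop (a joint): How far the orange stop is pressed in: 0 untouched, 0.016 m at its hard end. A spring of 1000 N/m resists (8 N at 8 mm) and pushes stop and board back if let go. Its black pointer line stands in the green of the scale (on top of the housing, -y end) from 0.004 to 0.012 m, mid-green at 0.008; yellow is too little, red too much.
- board: The loose plywood board with its cleat: 165 mm (x) by 110 mm (y) by 15 mm thick, about 0.22 kg, flat on the desk (the dark cutting mat has no thickness). Origin at the centre of its underside, 52.5 mm ahead of the cleat's centre in x; axes as cleat.
- router: White router, 135 x 200 x 33 mm with two upright antennas to 186 mm; origin under its centre. Leave alone.
- mug: Blue mug, 80 mm across, 95 mm tall; origin under its centre. Leave alone.
- screw_tray: Yellow three-part tray, 90 x 130 x 28 mm; origin under its centre. Leave alone.
- screwdriver: Screwdriver lying on the desk, about 200 mm long. Leave alone.
- phone: Black phone, 148 x 72 x 8 mm, lying flat. Leave alone.
- tape: Blue roll of tape lying flat, 90 mm across, 24 mm tall; origin under its centre. Leave alone.
- power_brick: Black plug-in power supply, 75 x 45 x 30 mm; origin under its centre. Leave alone.
There are look-alikes about, which are no part of the job. What is shaped like the board but yellow is not meant.

How it is judged:
By the outcome, as a careful person would: the job done as asked, in the order asked, and still so for the second after the job is handed in, while the arm keeps its last pose, push and grip.
It also fails if it takes over 42 s, if anything falls off the work surface, if the arm or the gripper's body presses on something with over 40 N, if the wrist force passes 120 N, or if a joint passes its speed limit or range.

### The arm

A 6-joint arm with a two-finger parallel gripper is mounted at the origin on the work surface. World frame = base frame: x ahead of the robot, y to its left, z up, the work surface at z = 0. Lengths are in mm, angles in rad, forces in N, time in s.
With the tool pointing down it reaches from about 350 to 950 mm from the base axis. Payload 17.4 kg.
Tool frame: the origin (TCP) lies midway between the tips of the shut fingers; the grasp point (between the pads) lies 19 mm behind it; z points along the fingers, y is the line along which they close (so a half turn about z gives the same grasp; the last joint's range is limited). The gripper opens to 93 mm and grips with 3 to 60 N. Pads are 15 mm wide; open, the fingers measure 128 mm over their backs; the gripper's body (75 mm by 188 mm) begins 65 mm behind the grasp point.
Start: joints at [1.11, 0.116, 1.442, -0, 1.584, -0.038], TCP at [276.971, 615.564, 218.646] pointing down, gripper open.
Joint ranges: [-2.83, 2.83], [-0.83, 2.19], [0.07, 2.5], [-1.14, 4.28], [0.01, 3], [-2.97, 2.97]. Speed limits (rad/s): [1.89, 1.89, 2.22, 3.14, 3.14, 3.14].

### API

Orientations are given as a rotation vector (axis times angle).
In Python, from cell import move_ptp, servo_line, goto_joints, grip, dwell, solve_ik, get_state, snapshot, camera_params, Unreachable, hand_in gives the robot as it stands. The module is installed in compiled form; this text tells all that it offers. Calls block until the motion is done:
- move_ptp(position, orientation): joint-space move of the TCP to a pose.
- servo_line(position, vel=150, rot=None, max_force=None): straight line of the TCP; rot=None keeps the orientation; vel is the mean speed in mm/s. With max_force (N) it stops when the force on the tool has changed by that much, and returns True; else False.
- goto_joints(angles): joint-space move.
- grip(opening, newtons=None): opening from 0.0 (shut) to 1.0 (fully open); newtons is the grip in N (None keeps the last); returns when the fingers have stopped.
- dwell(seconds).
- solve_ik(position, orientation): joint angles nearest the present ones, or None.
- get_state(): the state.
- snapshot(name): name is "scene" or "top"; returns (picture, depth): 384x512x3 uint8, blue, green, red; 384x512 float32, mm along the optical axis (not along the pixel's ray), 0 where there is no reading.
- camera_params(name): a dict with "K" (3x3 intrinsics, pixels), "R" (3x3) and "t" (3): a world point X has camera coordinates R X + t. Camera axes: x right, y down, z forward; pixel columns grow to the right and rows downward; lengths in mm; the calibration is good to about 2 mm. A picture is of the moment at which its call begins. camera_params takes no time and is no camera call.
A pose or a line that the arm cannot do raises Unreachable and nothing moves.
- hand_in(): hands the job in; it is judged then, once.
The state is a dict: "time_s": time; "joint_positions": joint angles; "qvel": joint speeds; "joint_efforts": joint torques, N m; "tool_pos": TCP position; "orientation": TCP orientation; "force": force on the tool from outside, world axes, zero at the start; "wrist_torque": the same for the moment, N m; "width": opening from 0.0 (shut) to 1.0 (fully open); "grip_force": force on a finger pad.
Only numpy, scipy, OpenCV 4.12 (cv2) and the standard library are available. Lean on these libraries where they do the work, as an engineer would, in place of code of your own. Each camera call takes 0.05 s, during which the arm holds its last target. There are 200 camera calls.

## Working session

There is one attempt and no reset: what is moved stays moved. The work goes in short steps, each a Python script; the robot and the scene stay as the last script left them, time stands still between calls to the robot, and variables do not carry over. Pictures are saved under pics/ and viewed, at most 10 in all, crops included, and the job is handed in when it is done.

```bash
mkdir -p pics; python3 - <<'E'
from cell import *
import cv2,numpy as np
for n in("scene","top"):
    p,d=snapshot(n); cv2.imwrite(f"pics/{n}0.png",p); np.savez(f"{n}0.npz",p=p,d=d,**camera_params(n))
    c=camera_params(n); print(n,np.round(c["K"],1).tolist(),np.round(-c["R"].T@c["t"]))
    cv2.imwrite(f"pics/{n}0b.png",cv2.resize(p,(800,600),interpolation=cv2.INTER_CUBIC))
print(get_state())
E
```

```text
scene [[355.9, 0.0, 254.0], [0.0, 355.9, 191.0], [0.0, 0.0, 1.0]] [ 750.  523. 1089.]
top [[408.7, 0.0, 257.3], [0.0, 408.7, 199.3], [0.0, 0.0, 1.0]] [ 371.   -7. 1358.]
{'time_s': 0.1, 'joint_positions': array([ 1.11018142e+00,  1.16432320e-01,  1.44216968e+00,  5.26738722e-06,
        1.58401795e+00, -3.78416454e-02]), 'qvel': array([ 3.99549532e-05, -1.15565390e-03, -1.79499401e-03, -6.39501476e-04,
        1.11962812e-03, -5.60506268e-04]), 'joint_efforts': array([ 2.93757046e-03, -7.22895527e+01, -6.23867083e+01,  7.81774870e-02,
        2.29052425e-02, -4.40870610e-05]), 'tool_pos': array([276.89919988, 615.39433187, 218.00072278]), 'orientation': array([-6.59101572e-01, -3.07141059e+00,  1.56165074e-03]), 'force': array([ 0.51534919, -0.81812875, -0.43827061]), 'wrist_torque': array([-0.06681479,  0.00418063,  0.026016  ]), 'grip_force': 0.0, 'width': 0.9965605855431924}
```

View pics/scene0b.png

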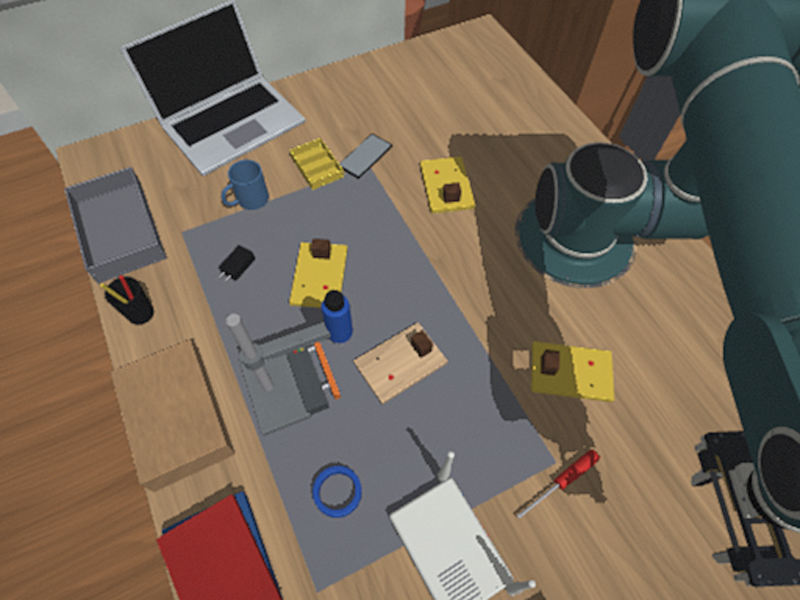

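View pics/top0b.png

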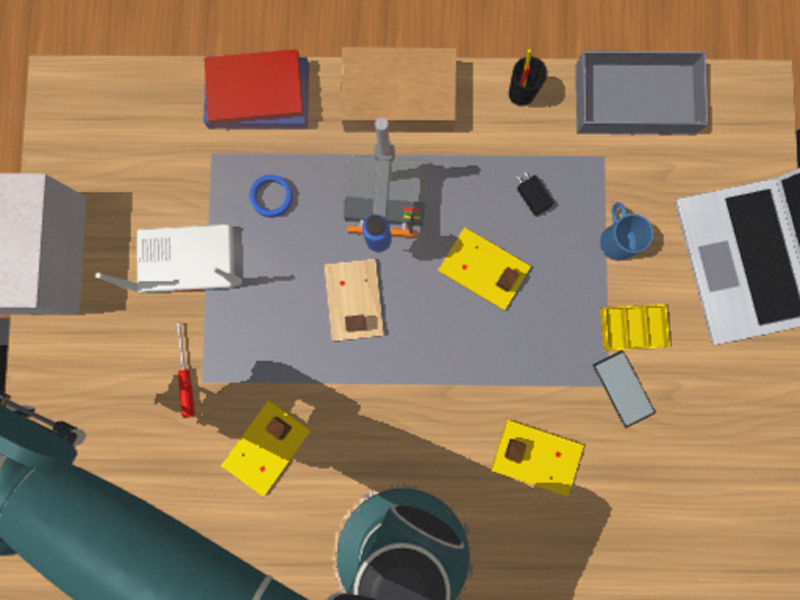

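The plywood board is at about (355,300) in the 800 px top view, with its cleat at (357,322) and dot at (342,283). The stop is at (385,230), under the blue drill at (376,232). In the scene view the board is at (400,362) and the stop at (327,370).

```bash
cat > vis.py <<'E'
import numpy as np,cv2
def back(c,uv,z):
    uv=np.atleast_2d(np.asarray(uv,float)); r=np.c_[uv,np.ones(len(uv))]@np.linalg.inv(c["K"]).T@c["R"]
    o=-c["R"].T@c["t"]; return (o+r*((z-o[2])/r[:,2])[:,None])[:,:2]
def cloud(c,d):
    v,u=np.indices(d.shape); P=np.stack([u,v,np.ones_like(u)],-1)@np.linalg.inv(c["K"]).T*d[...,None]
    return (P-c["t"])@c["R"]
def biggest(m,near=None):
    n,l,s,ce=cv2.connectedComponentsWithStats(m.astype(np.uint8))
    return l==1+np.argmax(s[1:,4])
E
cat > meas.py <<'E'
import numpy as np,cv2,sys
from vis import *
for n in("scene","top"):
    f=np.load(f"{n}{sys.argv[1]}.npz"); p,d=f["p"],f["d"]; W=cloud(f,d); x,y,z=W[...,0],W[...,1],W[...,2]
    h,s,v=[a.astype(int) for a in cv2.split(cv2.cvtColor(p,cv2.COLOR_BGR2HSV))]
    roi=(x>380)&(x<760)&(y>-150)&(y<250)&(d>0)
    print(n)
    m=biggest(roi&(h>=8)&(h<=22)&(s>50)&(s<185)&(v>120)&(z>5)&(z<26))
    vv,uu=np.nonzero(m); q=back(f,np.c_[uu,vv],15).astype(np.float32)
    print(" board",np.round(cv2.minAreaRect(q),1) if 0 else cv2.minAreaRect(q),"zmed",np.median(z[m]))
    bb=cv2.dilate(m.astype(np.uint8),np.ones((9,9)))>0
    r=bb&((h<6)|(h>174))&(s>150)&(v>110)&(z<25)
    if r.any(): vv,uu=np.nonzero(biggest(r)); w=s[vv,uu]-100; print(" dot",back(f,[np.average(np.c_[uu,vv],axis=0,weights=w)],15),len(uu))
    k=roi&(z>45)&(z<65)&bb
    if k.any():
        vv,uu=np.nonzero(biggest(k)); q=back(f,np.c_[uu,vv],55).astype(np.float32); print(" cleat top",cv2.minAreaRect(q),len(uu))
    o=roi&(h>=5)&(h<=14)&(s>190)&(v>130)
    vv,uu=np.nonzero(o); print(" orange n",len(uu),"z",np.percentile(z[o],[5,50,95]).round(1))
    ot=o&(abs(z-32)<6); vv,uu=np.nonzero(ot); q=back(f,np.c_[uu,vv],32); print(" otop",cv2.minAreaRect(q.astype(np.float32)), q.min(0),q.max(0))
    b=roi&(h>105)&(h<125)&(s>150)&(z>120)&(z<262); print(" drill body x,y rng",np.percentile(x[b],[1,50,99]).round(),np.percentile(y[b],[1,50,99]).round(),"top",z[b].max())
    t=roi&(z>262)&(z<280); print(" drill top", x[t].mean(),y[t].mean(),t.sum(), z[t].mean())
    c=roi&(z>296); print(" column top",x[c].mean(),y[c].mean(),c.sum(),z[c].mean())
    vis=p.copy(); vis[m]=vis[m]//2+[0,127,0]; vis[o]=(255,0,255); vis[r]=(255,255,0); vis[k]=(255,0,0)
    a=vis[80:230,190:300] if n=="top" else vis[150:290,140:300]
    cv2.imwrite(f"pics/mask_{n}{sys.argv[1]}.png",cv2.resize(a,None,fx=4,fy=4,interpolation=cv2.INTER_NEAREST))
    aa=p[80:230,190:300] if n=="top" else p[150:290,140:300]
    cv2.imwrite(f"pics/crop_{n}{sys.argv[1]}.png",cv2.resize(aa,None,fx=4,fy=4,interpolation=cv2.INTER_CUBIC))
E
python3 meas.py 0; python3 -c "
import cv2,numpy as np
a=cv2.imread('pics/mask_scene0.png');b=cv2.imread('pics/mask_top0.png')
a=cv2.resize(a,(460,403));b=cv2.resize(b,(330,450));o=np.zeros((450,790,3),np.uint8);o[:403,:460]=a;o[:,460:]=b;cv2.imwrite('pics/m0.png',o)"
```

```text
scene
 board ((527.868408203125, 112.7246322631836), (165.73704528808594, 113.54780578613281), 7.238046169281006) zmed 15.678115059592791
 dot [[562.81440075 135.69738768]] 7
 cleat top ((475.50146484375, 106.04215240478516), (32.513851165771484, 42.15996551513672), 6.60615348815918) 100
 orange n 62 z [15.2 32.4 35.5]
 otop ((675.2611083984375, 67.67707824707031), (120.93829345703125, 7.058120250701904), 86.52594757080078) [668.76639998   7.21891976] [681.66927962 128.21999149]
 drill body x,y rng [611. 636. 653.] [47. 74. 80.] top 260.0224699656878
 drill top 629.7070671506142 56.967765637161094 122 269.72463327208567
 column top nan nan 0 nan
top
 board ((529.1463623046875, 109.64741516113281), (166.0988006591797, 110.25067138671875), 7.192073345184326) zmed 15.470859564102808
 dot [[563.83461331 134.89138313]] 7
 cleat top ((476.3015441894531, 102.28546142578125), (30.160749435424805, 39.838890075683594), 7.020904541015625) 115
 orange n 64 z [18.7 32.2 36.4]
 otop ((673.8261108398438, 55.10719299316406), (133.07415771484375, 10.274887084960938), 86.70569610595703) [665.63033807 -11.07610311] [681.45102139 121.32913194]
 drill body x,y rng [609. 615. 639.] [41. 62. 75.] top 249.85332316567045
 drill top 629.8726743067456 52.3354002678653 124 270.08754641018646
 column top nan nan 0 nanmeas.py:22: RuntimeWarning: Mean of empty slice.
  c=roi&(z>296); print(" column top",x[c].mean(),y[c].mean(),c.sum(),z[c].mean())
  ret = ret.dtype.type(ret / rcount)
```

View pics/m0.png

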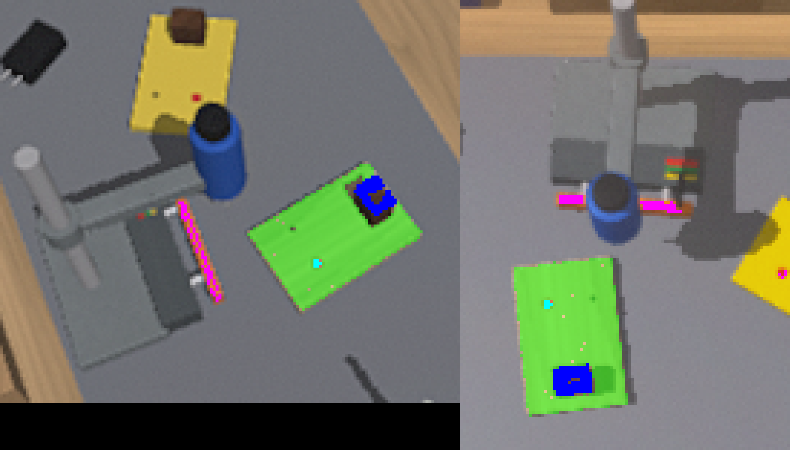

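The masks look right. The dot relative to the drill agrees between the two cameras to about 1–2 mm, so I'll grasp now.

```bash
cat > rob.py <<'E'
from cell import *
import numpy as np
from scipy.spatial.transform import Rotation as Ro
def rot(yaw,half):
    return (Ro.from_euler('z',yaw+(180 if half else 0),degrees=True)*Ro.from_euler('x',180,degrees=True)).as_rotvec()
def st(): 
    s=get_state(); print("t",round(s["time_s"],2),"pos",s["tool_pos"].round(1),"F",s["force"].round(1),"w",round(s["width"],3),"g",round(s["grip_force"],1)); return s
E
python3 - <<'E'
from rob import *
q0=get_state()["joint_positions"]
P=[475.9,104.2]
for h in(0,1):
    for pos,y in((P+[250],7.2),(P+[20],7.2),([540,39.4,20],-3.4)):
        q=solve_ik(pos,rot(y,h)); print(h,None if q is None else np.round(q,2))
h=min((0,1),key=lambda h:abs(solve_ik(P+[250],rot(7.2,h))[5]))
print("half",h)
p=get_state()["tool_pos"]; servo_line([p[0],p[1],290],vel=200)
move_ptp(P+[200],rot(7.2,h)); st()
servo_line(P+[20],vel=120,max_force=12); st()
grip(0.0,35); st()
E
```

```text
0 [ 0.16 -0.31  1.78 -0.    1.66  1.61]
0 [ 0.16 -0.17  2.06 -0.    1.26  1.61]
0 [ 0.03 -0.05  1.94 -0.    1.25  1.66]
1 [ 0.16 -0.31  1.78  0.    1.66 -1.53]
1 [ 0.16 -0.17  2.06  0.    1.26 -1.53]
1 [ 0.03 -0.05  1.94  0.    1.25 -1.49]
half 1
t 2.61 pos [476.  104.7 200.1] F [ 0.   0.6 -0.7] w 0.998 g 0.0
t 4.26 pos [476.2 104.3  20.6] F [ 0.4 -0.8 -0.5] w 1.001 g 0.0
t 5.13 pos [475.9 104.2  20. ] F [ 0.6 -0.2  0.6] w 0.427 g 35.0
```

```bash
python3 - <<'E'
from rob import *
import cv2
servo_line([515,41,20],vel=60,rot=rot(-3.4,1)); dwell(.3); st()
for n in("scene","top"):
    p,d=snapshot(n); np.savez(f"{n}1.npz",p=p,d=d,**camera_params(n))
E
python3 meas.py 1 2>/dev/null
python3 -c "
import cv2,numpy as np
a=cv2.imread('pics/crop_scene1.png');b=cv2.imread('pics/crop_top1.png')
a=cv2.resize(a,(460,403));b=cv2.resize(b,(330,450));o=np.zeros((450,790,3),np.uint8);o[:403,:460]=a;o[:,460:]=b;cv2.imwrite('pics/m1.png',o)"
```

```text
t 6.83 pos [514.9  41.1  20. ] F [ 0.3 -0.8 -0.2] w 0.429 g 35.0
scene
 board ((567.7398071289062, 40.67240524291992), (113.93619537353516, 162.0530242919922), 85.7100830078125) zmed 15.644348461389392
 dot [[605.65897573  56.18504192]] 7
 orange n 54 z [13.8 32.1 35.9]
 otop ((675.1939086914062, 68.61865234375), (122.80754089355469, 6.872223377227783), 86.48957824707031) [668.76639998   7.21891976] [681.66927962 129.8452428 ]
 drill body x,y rng [607. 636. 653.] [47. 74. 80.] top 260.13607497136303
 drill top 598.9717437577353 59.49185816338546 186 271.4711186376218
 column top 472.36448684432634 52.557148207522765 4651 367.4362329769563
top
 board ((633.83447265625, 35.666290283203125), (103.59147644042969, 55.436859130859375), 72.40084838867188) zmed 15.898022709265204
 orange n 52 z [24.9 32.2 36.9]
 otop ((673.4288330078125, 51.93622589111328), (139.40219116210938, 10.461997985839844), 87.05747985839844) [665.63033807 -17.639048  ] [681.38347454 121.32913194]
 drill body x,y rng [607. 612. 645.] [39. 63. 74.] top 249.9493101048631
 drill top 617.9627389895704 51.64132278167252 134 270.185068414876
 column top 474.26163046303276 39.65782279574151 3520 379.2587174155828
```

View pics/m1.png

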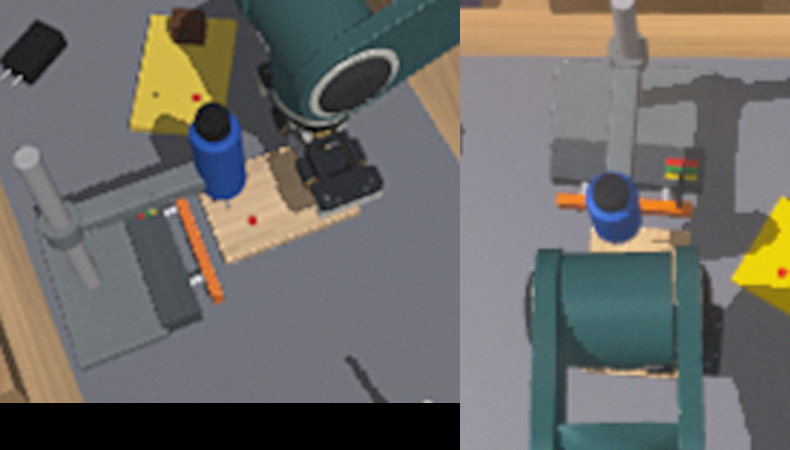

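Scene crop: the dot at (252,219) is just short of the drill and stop, and the board is square to the bar. I'll apply a small y correction, then press in steps while logging force.

```bash
python3 - <<'E'
from rob import *
th=np.radians(-3.3); d=np.array([np.cos(th),np.sin(th),0]); T=np.array([540,40.6,20.])
servo_line(T-16*d,vel=40,rot=rot(-3.3,1))
for s in(-14,-12,-10,-8,-6,-4,-2,0):
    servo_line(T+s*d,vel=20); dwell(.2); x=get_state()
    print(s,"along",round(float((x["tool_pos"]-T)@d),2),"F",x["force"].round(1),"M",x["wrist_torque"].round(2),x["time_s"])
p,dd=snapshot("scene"); np.savez("scene2.npz",p=p,d=dd,**camera_params("scene"))
p,dd=snapshot("top"); np.savez("top2.npz",p=p,d=dd,**camera_params("top"))
E
python3 meas.py 2 2>/dev/null
python3 -c "
import cv2,numpy as np
p=np.load('scene2.npz')['p'];cv2.imwrite('pics/m2.png',cv2.resize(p[200:270,170:270],(800,560),interpolation=cv2.INTER_CUBIC))
p=np.load('top2.npz')['p'];cv2.imwrite('pics/m2t.png',cv2.resize(p[90:160,210:290],(640,560),interpolation=cv2.INTER_CUBIC))"
```

```text
-14 along -13.99 F [ 2.   0.3 -1.4] M [ 0.05 -0.12 -0.02] 7.75
-12 along -11.94 F [ 1.2  1.1 -0.5] M [-0.01 -0.15 -0.03] 8.2
-10 along -9.93 F [ 1.6  0.7 -0.2] M [-0.03 -0.15  0.01] 8.65
-8 along -7.94 F [ 0.8 -0.5 -0.6] M [ 0.03 -0.08 -0.02] 9.1
-6 along -6.04 F [-1.8  1.5  0.9] M [ 0.16  0.32 -0.04] 9.55
-4 along -4.16 F [-5.1  1.3  3.8] M [ 0.24  0.77 -0.05] 10.0
-2 along -2.36 F [-7.5  1.7  3.8] M [ 0.21  0.99 -0.01] 10.45
0 along -0.57 F [-9.5  0.5  6. ] M [ 0.21  1.38 -0.04] 10.9
scene
 board ((592.86669921875, 48.15974426269531), (98.99855041503906, 160.0154266357422), 87.56116485595703) zmed 15.660145821545061
 dot [[630.63116457  55.84881115]] 7
 orange n 53 z [ 9.4 32.5 35.5]
 otop ((682.6972045898438, 66.3171615600586), (121.67150115966797, 6.9997029304504395), 86.22993469238281) [676.17305116   5.77939391] [688.32163985 127.0978049 ]
 drill body x,y rng [608. 636. 654.] [46. 74. 79.] top 256.634976485367
 drill top 609.3714930935926 59.566762848049244 175 271.47431653777545
 column top 484.39131496085076 53.47663889530072 5348 372.97310396467986
top
 board ((666.5411987304688, 6.022375106811523), (54.252079010009766, 19.264432907104492), 84.79405975341797) zmed 16.431324339665128
 cleat top ((677.15283203125, -10.821234703063965), (0.0, 0.0), 0.0) 1
 orange n 45 z [16.6 31.7 36.6]
 otop ((681.8855590820312, 55.11797332763672), (133.21463012695312, 10.316227912902832), 86.11275482177734) [672.44690734 -11.00388741] [688.18592197 121.46678774]
 drill body x,y rng [610. 615. 646.] [38. 62. 76.] top 248.76763276066737
 drill top 616.3756839158483 50.550343322148805 137 270.2144818200762
 column top 483.0280475644999 38.34105766451397 4136 385.67060870277226
```

View pics/m2.png

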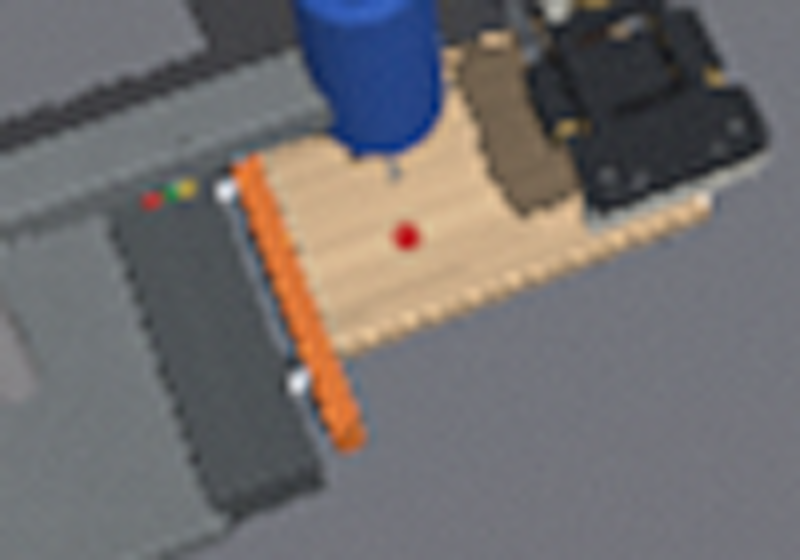

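View pics/m2t.png

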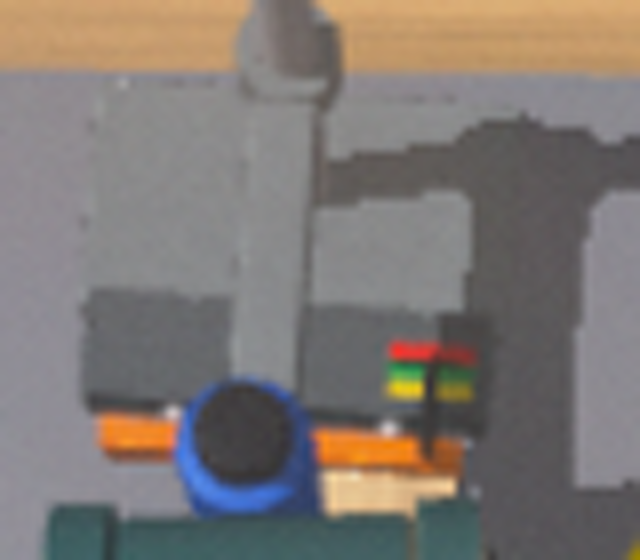

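Scene crop: the dot is at (407,237), the bit's tip is just visible at about (395,180), and the edge is flush on the orange bar. Top crop: the pointer at (432,~370) is in or near the green. I'll check with sub-pixel measurements.

```bash
python3 - <<'E'
import numpy as np,cv2
from vis import *
def proj(c,X): q=c["K"]@(c["R"]@np.array(X,float)+c["t"]); return q[:2]/q[2]
f={n+i:np.load(f"{n}{i}.npz") for n in("scene","top") for i in "12"}
c=f["scene2"]; p=c["p"].astype(float)
red=np.clip(p[...,2]-p[...,1]-90,0,None)[222:238,212:230]  # dot window
v,u=np.indices(red.shape); uv=np.array([(u*red).sum()+0,(v*red).sum()])/red.sum()+[212,222]
dot=back(c,[uv],15)[0]; print("dot px",uv,"xy",dot)
print("tip px expected if dot under bit:",[(proj(c,[*dot,z])).round(2).tolist() for z in(65,75,85,105)])
E=proj(c,[*dot,65]); print("in crop",(E-[170,200]+.5)*8, "for dx=+3",(proj(c,[dot[0]+3,dot[1],65])-E)*8,"dy=+3",(proj(c,[dot[0],dot[1]+3,65])-E)*8)
# stop displacement: template registration of orange-ness, parameterised by press distance
for n in("scene","top"):
    a,b=f[n+"1"],f[n+"2"]
    og=lambda q:np.clip(q["p"][...,2].astype(float)-q["p"][...,0]-100,0,None)
    for Y in((90,125),(70,110)) if n=="scene" else ((95,120),(-10,15)):
        res=[]
        for q in(a,b):
            s=np.arange(-30,40,.25); o=np.zeros(len(s))
            for yy in np.linspace(*Y,25):
                pts=np.array([proj(q,[675+k-np.tan(np.radians(-3.3))*-0+ (yy-55)*np.tan(np.radians(3.3)),yy,32]) for k in s],np.float32)
                o+=cv2.remap(og(q).astype(np.float32),pts[:,:1],pts[:,1:],cv2.INTER_LINEAR)[:,0]
            res.append((s*o).sum()/o.sum())
        print(n,Y,"bar shift",np.round(res[1]-res[0],2),np.round(res,1))
t=f["top2"]["p"]; t1=f["top1"]["p"]
tile=np.hstack([cv2.resize(x[126:152,252:276],None,fx=16,fy=16,interpolation=cv2.INTER_NEAREST) for x in(t1,t)])
cv2.imwrite("pics/ptr.png",tile)
E
```

```text
dot px [220.38485804 229.17665615] xy [630.64007412  56.14760171]
tip px expected if dot under bit: [[219.23, 222.76], [218.98, 221.42], [218.74, 220.06], [218.23, 217.27]]
in crop [397.81398124 186.11546957] for dx=+3 [-6.99155891  3.06692473] dy=+3 [3.06365708 6.23744071]
scene (90, 125) bar shift 7.76 [-0.7  7. ]
scene (70, 110) bar shift 7.71 [-0.8  6.9]
top (95, 120) bar shift 7.43 [-0.2  7.2]
top (-10, 15) bar shift 7.84 [ 3.4 11.2]
```

View pics/ptr.png

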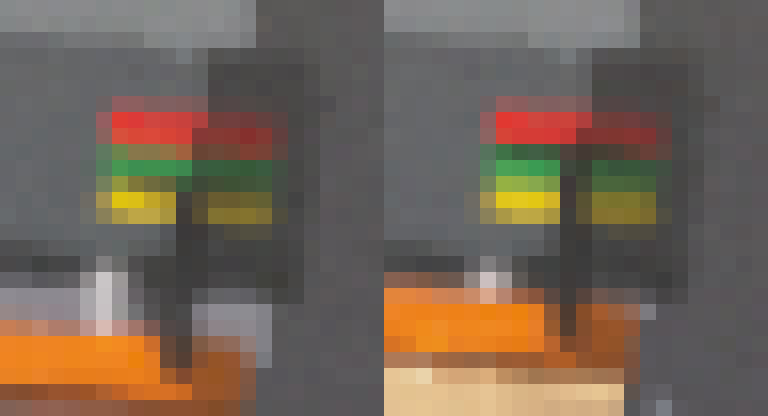

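The stop is pressed in about 7.7 mm (mid-green). The dot is under the bit to within about 1–2 mm, and the board is held and flush, so I'm handing in.

```bash
python3 -c "
from rob import *
dwell(.3); st(); print(hand_in())"
```

```text
t 11.3 pos [539.4  40.6  20. ] F [-10.    2.3   6.6] w 0.425 g 35.0
the job is handed in; nothing more can be done
None
```

The job is handed in: the red dot is under the bit to within about 1–2 mm, the board's edge is flush on the stop, and the stop is pressed in about 7.7 mm (mid-green); the fingers still hold the board at 35 N, after 11.3 s of the 42 s allowed.

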